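# Third hand for gluing a paddle board's handle

## Robot

A 7-joint arm with a two-finger parallel gripper is mounted at the origin on the work surface. World frame = base frame: x ahead of the robot, y to its left, z up, the work surface at z = 0. Lengths are in m, angles in rad, forces in N, time in s.
With the tool pointing down it reaches from about 0.425 to 0.925 m from the base axis. Payload 6.8 kg.
Tool frame: the origin (TCP) lies on the front face of the gripper's body, between the roots of the fingers; the fingertips stand 73 mm ahead of it and the grasp point (between the pads) lies 54 mm ahead of it (env.nose_length is the distance from the TCP to the fingertips, in m); z points along the fingers, y is the direction in which the jaws open and shut (so a half turn about z gives the same grasp; the last joint's range is limited). The gripper opens to 85 mm and grips with 20 to 120 N. Pads are 22 mm wide; open, the fingers measure 114 mm over their backs; the gripper's body (76 mm by 85 mm) begins 54 mm behind the grasp point. The pads swing forward as they close: fully open they stand 13 mm farther back than shut.
Start: joints at [1.127, 0.477, 0.022, 1.555, -0.011, 1.109, -0.083], TCP at [0.222, -0.637, 0.304] pointing down, gripper open.
Joint ranges: [-2.96, 2.96], [-0.34, 2.1], [-1.41, 1.46], [0.24, 2.44], [-1.37, 4.51], [0.17, 1.92], [-2.96, 2.96]. Speed limits (rad/s): [2.39, 2.39, 3.14, 3.14, 3.14, 3.14, 3.14].

## Interface

Orientations are given as a unit quaternion [w, x, y, z].
In Python, from cell import env, kin, camera, calibration, job gives the robot as it stands. The module is installed in compiled form; this text tells all that it offers. Calls block until the motion is done:
- env.reach(position, orientation): joint-space move of the TCP to a pose.
- env.movel(position, velocity=0.15, rot=None, stop_force=None): straight line of the TCP; rot=None keeps the orientation; velocity is the mean speed in m/s. With stop_force (N) it stops when the force on the tool has changed by that much, and returns True; else False.
- env.goto_joints(angles): joint-space move.
- env.grip(opening, f_grip=None): finger opening in m; f_grip is the grip in N (None keeps the last); returns when the fingers have stopped.
- env.dwell(seconds).
- kin.inverse_kinematics(position, orientation): joint angles nearest the present ones, or None.
- env.get_state(): the state.
- camera(name): name is "side" or "top"; returns (picture, depth): 384x512x3 uint8, blue, green, red; 384x512 float32, m along the optical axis (not along the pixel's ray), 0 where there is no reading.
- calibration(name): a dict with "fx", "fy", "cx", "cy" (pixels), "rvec" (rotation vector, rad) and "tvec" (3), from world to camera coordinates, as OpenCV has them. Camera axes: x right, y down, z forward; pixel columns grow to the right and rows downward; lengths in m; the calibration is good to about 2 mm. A picture is of the moment at which its call begins. calibration takes no time and is no camera call.
A pose or a line that the arm cannot do raises env.PlanningError and nothing moves.
- job.job_done(): hands the job in, once; it reports no verdict.
The state is a dict: "time": time; "qpos": joint angles; "joint_velocities": joint speeds; "joint_torque": joint torques, N m; "tcp_pos": TCP position; "orientation": TCP orientation; "force": force on the tool from outside, world axes, zero at the start; "torque": the same for the moment, N m; "opening": finger opening in m.
Only numpy, scipy, OpenCV 4.12 (cv2) and the standard library are available. Lean on these libraries where they do the work, as an engineer would, in place of code of your own. Each camera call takes 0.05 s, during which the arm holds its last target. There are 200 camera calls.

## Task

I am gluing the broken-off handle back onto the wooden paddle board that sits in the spring-backed jig. First start the glue timer: twist its orange knob clockwise to the stop, then let go so that it springs back; after that take the handle, bring it flat, level with the board, with its wide end against the board's near edge and both sides flush, and push straight until the jig's black pointer stands in the green (about 10 N, never into the red). Finish while still holding it pressed there, steadily, so that I can fit the clamp, and leave the food, dishes and clamp where they are.

Things in the scene. Friction and masses are not known exactly. Their poses are not given: they have to be found in the camera images.
- handle: The loose wooden handle of the paddle board, T-shaped, flat, 22 mm thick, about 0.13 kg, lying on the worktop. Origin: on its underside, below the middle of the neck, a good grip. x runs along the neck to the wide end, z up. Neck 32 mm wide (y), from x = -86 (round end, black hole mark) to +25 mm; wide end (two dark stripes) x = +25 to +65, 120 mm wide.
- handle_face (a point): Middle of the flat face on the handle's wide end that is glued to the board (x = +65 mm, 11 mm above the handle's underside); axes as the handle's.
- board_edge (a point): The wooden paddle board without its handle: 160 mm long (x), 120 mm wide (y), top 22 mm above the worktop, two dark stripes. It slides in the jig along its own x only. This point: the middle of its near edge (facing the robot), 11 mm above the worktop, moving with the board; x points into the board, away from the robot: the direction to push; z up.
- carriage (a joint): How far the board is pushed along its x against the springs (m): 0 at rest. 2 N starts it, then 0.4 N for each mm (20 mm = 10 N); end stop at 48 mm. The black pointer fixed to the board shows it on the scale of the right-hand (-y) rail: white to 12 mm, green 12 to 28, white to 38, red from 38 mm.
- jig: The fixed plywood jig that carries the board. Origin: at worktop level under the middle of the board's near edge when at rest; x as the board's. A rail (24 mm wide, 30 mm high) on each side, outer faces 89 mm from the midline, from x = 30 to 230 mm; a 45 mm high back at x = 230 to 256 mm. Pointer: 35 mm above the worktop over the right-hand (-y) rail, at x = 85 mm at rest.
- timer: Round white digital timer stuck to the worktop, 88 mm across, 40 mm high, with a small dark display. Origin: centre of its underside; z up.
- knob_grip (a point): Grip point on the timer knob's axis, 70 mm above the worktop. The knob is an orange upright bar 46 mm long (this point's x), 13 mm thick (y), from 48 to 78 mm above the worktop, on a grey disc of 60 mm diameter whose top is at 48 mm; this point turns with it, z up.
- timer_knob (a joint): Turn of the timer knob (rad), clockwise seen from above; 0 at rest, stop at 1.05. A spring returns it to 0 when let go; turning it takes about 0.03 N m at first and 0.11 N m at the stop.
- cup: Bystander: green plastic cup, 80 mm across, 100 mm high, standing; origin centre of underside.
- jar: Bystander: glass jar with red label, 72 mm across, 120 mm high, standing; origin centre of underside.
- onion: Bystander: peeled white onion, 74 mm across, 62 mm high, on an 8 mm high fixed white plate of 176 mm diameter; origin centre of underside.
- lime: Bystander: half a lime, cut face up, 54 mm across, 28 mm high, on the same plate; origin centre of underside.
- clamp: Bystander: bar clamp with orange grip, lying flat, 240 mm long (its x), its jaws reaching 62 mm to its +y, 24 mm high; origin under the middle of its bar.
There are look-alikes about, which are no part of the job. Of the things that look like the handle, the larger one is meant. Leave any pink look-alike of the timer alone.

How it is judged:
By the outcome, as a careful person would: the job done as asked, in the order asked, and still so for the second after the job is handed in, while the arm keeps its last pose, push and grip.
It also fails if it takes over 72 s, if anything falls off the work surface, if the arm or the gripper's body presses on something with over 40 N, if the wrist force passes 120 N, or if a joint passes its speed limit or range.

## Working session

There is one attempt and no reset: what is moved stays moved. The work goes in short steps, each a Python script; the robot and the scene stay as the last script left them, time stands still between calls to the robot, and variables do not carry over. Pictures are saved under pics/ and viewed, about 8 in all and at most 12, crops included, and the job is handed in when it is done.

```bash
mkdir -p pics; cat > h.py <<'E'
import numpy as np, cv2
from cell import env, kin, camera, calibration, job
def snap(n,f):
    p,d=camera(n); cv2.imwrite(f'pics/{f}.png',p); np.save(f'pics/{f}.npy',d); return p,d
def cal(n):
    c=calibration(n); R=cv2.Rodrigues(np.array(c['rvec'],float))[0]; return c,R,np.array(c['tvec'],float).ravel()
def w_depth(n,d,u,v):
    c,R,t=cal(n); z=d[int(round(v)),int(round(u))]
    return R.T@(np.array([(u-c['cx'])/c['fx']*z,(v-c['cy'])/c['fy']*z,z])-t)
def w_plane(n,u,v,h):
    c,R,t=cal(n); r=R.T@np.array([(u-c['cx'])/c['fx'],(v-c['cy'])/c['fy'],1]); o=-R.T@t
    return o+r*(h-o[2])/r[2]
def proj(n,P):
    c,R,t=cal(n); q=R@np.array(P,float)+t; return c['fx']*q[0]/q[2]+c['cx'],c['fy']*q[1]/q[2]+c['cy']
E
python3 - <<'E'
from h import *
for n in('top','side'):
    p,d=snap(n,n+'0'); cv2.imwrite(f'pics/{n}0b.png',cv2.resize(p,(800,600),interpolation=cv2.INTER_CUBIC))
    c,R,t=cal(n); print(n,c['fx'],-R.T@t,R[2])
print(env.get_state())
E
```

```text
top 370.59051059883035 [ 0.44498684 -0.02354834  1.11204939] [ 8.46365058e-02 -5.19620528e-04 -9.96411758e-01]
side 390.471336688774 [0.07936181 0.57421673 0.84847122] [ 0.40671739 -0.56289155 -0.7195374 ]
{'time': 0.1, 'qpos': array([ 1.12691665,  0.47772573,  0.02235882,  1.55634771, -0.0114984 ,
        1.10927279, -0.08310785]), 'joint_velocities': array([ 3.47209869e-05, -8.33663151e-04, -3.84385969e-04, -3.80156491e-03,
       -8.42254222e-04,  3.34167581e-05,  8.08411742e-04]), 'joint_torque': array([ 4.72288200e-03, -5.97763109e+01,  1.61384035e+00, -2.81955564e+01,
        1.28561578e-02,  5.03078161e-03,  4.52526353e-05]), 'tcp_pos': array([ 0.22227142, -0.63692415,  0.30301964]), 'orientation': array([-7.88095039e-04,  9.85939368e-01,  1.67101473e-01, -1.97956001e-04]), 'force': array([-0.11783258, -0.24960229, -0.24446368]), 'torque': array([ 0.01276769, -0.03593842, -0.09265378]), 'opening': 0.08582057568340926}
```

View pics/top0b.png

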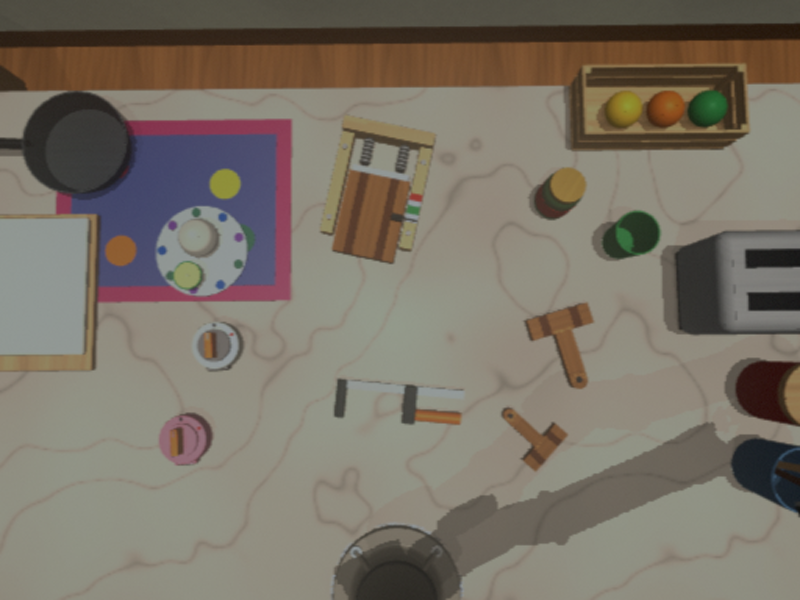

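View pics/side0b.png

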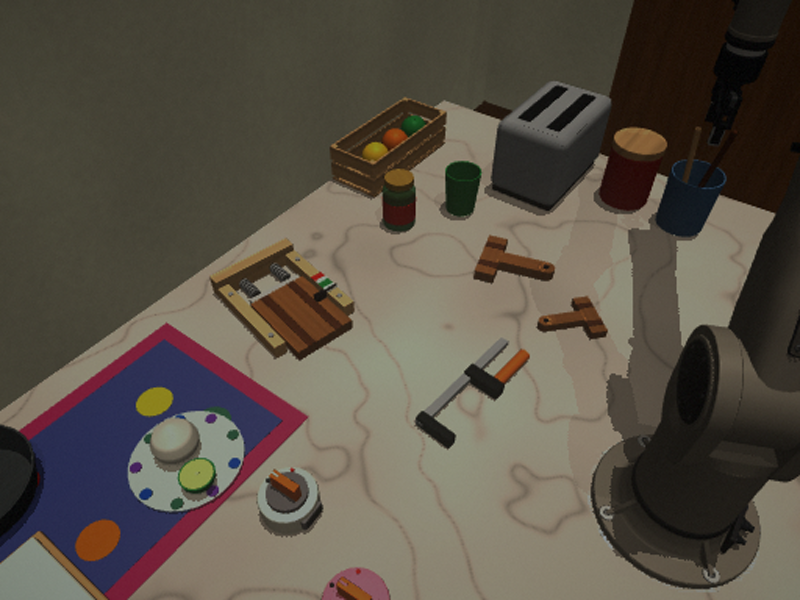

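The top view (800 px scale) shows the timer at (217,346), the pink look-alike at (185,440), the larger handle around (562,340), the board's near edge around (364,256), the clamp at (400,395), and the jar and cup on the right. I'll enlarge the three parts that matter.

```bash
python3 - <<'E'
from h import *
p=cv2.imread('pics/top0.png')
p=cv2.convertScaleAbs(p,alpha=1.6)
def crop(u,v,w,h,s):
    return cv2.resize(p[v:v+h,u:u+w],None,fx=s,fy=s,interpolation=cv2.INTER_CUBIC)
a=crop(330,188,56,64,6)   # handle 336x384 
b=crop(200,70,84,102,5)   # board 420x510
c=crop(118,202,42,36,6)   # timer 252x216
o=np.zeros((600,800,3),np.uint8); o[:510,:420]=b; o[:384,430:766]=a; o[384:600,430:682]=c
cv2.imwrite('pics/crop1.png',o)
E
```

```text
(no output)
```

View pics/crop1.png

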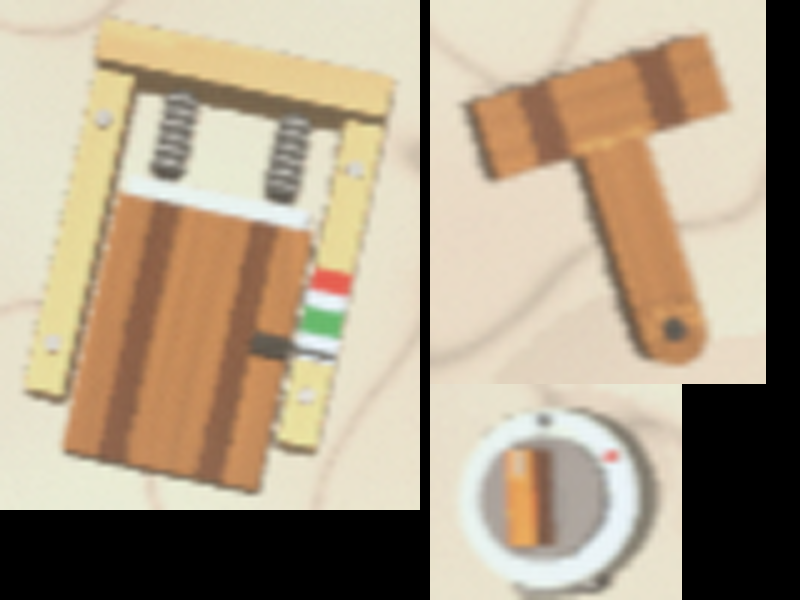

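Crop: board near corners at (65,452) and (258,492), pointer in white at rest. Handle wide-end corners at (472,102), (708,35), (730,108) and (492,180), hole at (674,328). The knob top is an upright bar at about (507–537, 447–545). Next I'll compute the poses and check them against the given sizes.

```bash
python3 - <<'E'
from h import *
np.set_printoptions(precision=4,suppress=True)
def W(pt,u0,v0,ox,oy,s,h):
    return w_plane('top',u0+(pt[0]-ox+.5)/s-.5,v0+(pt[1]-oy+.5)/s-.5,h)[:2]
B=[W(q,200,70,0,0,5,.022) for q in[(65,452),(258,492),(312,230),(122,193)]]
H=[W(q,330,188,430,0,6,.022) for q in[(472,102),(708,35),(730,108),(492,180),(674,328)]]
K=[W(q,118,202,430,384,6,.078) for q in[(507,448),(538,448),(538,546),(507,546)]]
T=W((549,498),118,202,430,384,6,.040)
ang=lambda d:np.degrees(np.arctan2(d[1],d[0]))
L=np.linalg.norm
print('board',B,'w',L(B[0]-B[1]),L(B[3]-B[2]),'l',L(B[0]-B[3]),L(B[1]-B[2]))
print(' angs',ang(B[3]-B[0]),ang(B[2]-B[1]),ang(B[0]-B[1])-90,ang(B[3]-B[2])-90,'edge',(B[0]+B[1])/2)
print('handle',H,'w',L(H[0]-H[1]),L(H[2]-H[3]),'d',L(H[0]-H[3]),L(H[1]-H[2]))
print(' angs',ang(H[0]-H[1])-90,ang(H[3]-H[2])-90,ang(H[0]-H[3]),ang(H[1]-H[2]),ang((H[0]+H[1])/2-H[4]),'face',(H[0]+H[1])/2)
print('knob',K,np.mean(K,0),ang(K[0]-K[3]),L(K[0]-K[3]),L(K[0]-K[1]),'timer',T)
d=np.load('pics/top0.npy')
print('depth z', w_depth('top',d,200+170/5,70+300/5), w_depth('top',d,330+190/6,188+200/6), w_depth('top',d,118+92/6,202+112/6))
E
```

```text
board [array([0.6331, 0.1162]), array([0.6079, 0.0016]), array([ 0.7664, -0.0322]), array([0.7903, 0.0819])] w 0.11731394950025846 0.1165958958521152 l 0.16092961574651085 0.1620596529224487
 angs -12.282670717042016 -12.02772836824748 -12.404810975458261 -11.851041694314091 edge [0.6205 0.0589]
handle [array([ 0.4966, -0.2488]), array([ 0.5284, -0.3657]), array([ 0.4924, -0.3752]), array([ 0.4584, -0.2575]), array([ 0.3857, -0.3439])] w 0.12118400379948775 0.12251055109700662 d 0.0392409860956254 0.03723268601136606
 angs 15.189090552223078 16.113445565266076 12.834115906197788 14.724617031309078 16.129144906090023 face [ 0.5125 -0.3073]
knob [array([0.4786, 0.338 ]), array([0.4784, 0.3236]), array([0.4331, 0.3228]), array([0.4333, 0.3371])] [0.4559 0.3304] 1.1017876828757949 0.045326931664190016 0.014403467057006321 timer [0.4556 0.3306]
depth z [0.7233 0.0521 0.0218] [ 0.4468 -0.321   0.0219] [0.4551 0.3304 0.0751]
```

Sizes and heights agree with the spec: board 117×161 mm, handle 121×38 mm, knob 45×14 mm. Timer first.

```bash
cat >> h.py <<'E'
def ori(yaw): return [0.0,np.cos(yaw/2),np.sin(yaw/2),0.0]  # Rz(yaw)*Rx(pi)
def st(msg=''):
    s=env.get_state(); o=s['orientation']
    print(msg,'t%.2f'%s['time'],'tcp',np.round(s['tcp_pos'],4),'yaw %.3f'%(2*np.arctan2(o[2],o[1])),'F',np.round(s['force'],1),'T',np.round(s['torque'],2),'op %.4f'%s['opening'],'q7 %.2f'%s['qpos'][6]); return s
E
python3 - <<'E'
from h import *
k=np.array([0.456,0.3304])
env.reach([*k,.25],ori(0.02)); st('above')
env.movel([*k,.1255],velocity=.12); st('down')
env.grip(0.0,30); s=st('grip')
q=np.array(s['qpos'])
for a in(.4,.8,1.0,1.12):
    q2=q.copy(); q2[6]+=a; env.goto_joints(q2); st(a)
p,d=snap('side','side1'); p2,_=snap('top','top1')
a=cv2.convertScaleAbs(p[270:360,130:230],alpha=1.6);b=cv2.convertScaleAbs(p2[190:250,100:180],alpha=1.6)
o=np.zeros((540,800,3),np.uint8);o[:360,:400]=cv2.resize(a,(400,360));o[:300,400:]=cv2.resize(b,(400,300));cv2.imwrite('pics/t1.png',o)
E
```

```text
above t3.58 tcp [0.4565 0.3298 0.2499] yaw 0.019 F [0.  0.6 0.1] T [ 0.01  0.05 -0.02] op 0.0853 q7 -2.84
down t4.77 tcp [0.4562 0.3308 0.126 ] yaw 0.020 F [ 0.6 -0.3 -0. ] T [-0.02 -0.06 -0.01] op 0.0857 q7 -2.93
grip t5.42 tcp [0.4562 0.3315 0.1259] yaw 0.020 F [ 0.7  4.  -0.3] T [ 0.84 -0.28  0.07] op 0.0122 q7 -2.93
0.4 t5.89 tcp [0.4566 0.3318 0.1262] yaw 0.410 F [-2.   4.7  1.2] T [ 1.03  0.27 -4.01] op 0.0124 q7 -2.53
0.8 t6.36 tcp [0.4591 0.3326 0.1265] yaw 0.804 F [ 4.6 10.  -5.5] T [ 2.15 -1.14 -6.89] op 0.0150 q7 -2.14
1.0 t6.67 tcp [0.4591 0.333  0.1265] yaw 0.997 F [ 2.7 12.3 -6.3] T [ 2.68 -0.79 -9.58] op 0.0168 q7 -1.94
1.12 t6.92 tcp [0.4591 0.3331 0.1265] yaw 1.112 F [ 1.4 14.3 -6.8] T [  2.99  -0.5  -11.34] op 0.0173 q7 -1.82
```

The q7 sign is reversed on this arm: I twisted counter-clockwise and the fingers only slipped against the rest stop. I'll turn back, release, and check the knob.

```bash
python3 - <<'E'
from h import *
s=env.get_state(); q=np.array(s['qpos'])
for a in(-.5,-1.1):
    q2=q.copy(); q2[6]+=a; env.goto_joints(q2); st(a)
env.grip(0.085,30); st('open')
env.movel([.456,.3304,.25],velocity=.15); st('up')
env.reach([.52,.12,.3],ori(np.pi+.02-2*np.pi)); st('aside')
p,d=snap('top','top2'); cv2.imwrite('pics/t2.png',cv2.resize(cv2.convertScaleAbs(p[195:245,110:170],alpha=1.6),None,fx=8,fy=8,interpolation=cv2.INTER_CUBIC))
E
```

```text
-0.5 t7.58 tcp [0.4597 0.3321 0.1261] yaw 0.611 F [ 1.6  1.5 -1.6] T [ 0.09 -0.6  -3.63] op 0.0171 q7 -2.32
-1.1 t8.20 tcp [0.4589 0.3315 0.126 ] yaw 0.021 F [ 2.8 -4.9  0.6] T [-1.22 -0.57  0.03] op 0.0129 q7 -2.92
open t8.90 tcp [0.4591 0.3332 0.1265] yaw 0.011 F [0.  0.4 0.4] T [-0.    0.02  0.02] op 0.0852 q7 -2.92
up t9.88 tcp [0.4558 0.3299 0.2491] yaw 0.011 F [ 0.5 -0.5  0.3] T [0.02 0.03 0.02] op 0.0852 q7 -2.79
aside t12.88 tcp [0.5199 0.1202 0.3   ] yaw 3.162 F [-0.4 -0.2  0.8] T [ 0.03  0.01 -0.01] op 0.0850 q7 0.80
```

View pics/t2.png

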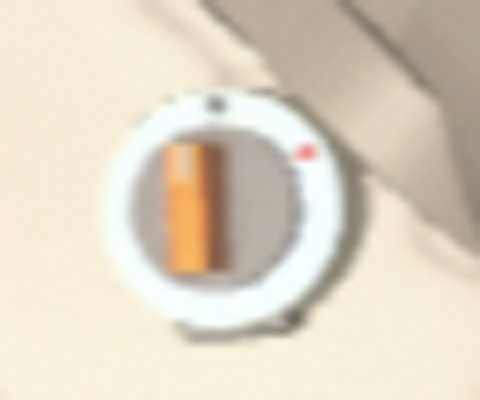

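The timer hasn't moved and the knob is at rest, pointing at the black mark. Now the clockwise twist with the half-turned wrist.

```bash
python3 - <<'E'
from h import *
k=[0.456,0.3304]
env.reach([*k,.20],ori(np.pi+.02-2*np.pi)); env.movel([*k,.1255],velocity=.12); st('down')
env.grip(0.0,40); s=st('grip'); q=np.array(s['qpos'])
for a in(.5,.9,1.0,1.05,1.10,1.14):
    q2=q.copy(); q2[6]-=a; env.goto_joints(q2); st(a)
env.dwell(.3); snap('top','top3'); snap('side','side3'); s=st('held')
env.grip(0.085,40); env.dwell(.4); st('released')
env.movel([*k,.22],velocity=.2); env.reach([.52,.0,.3],ori(0.0)); st()
p2,_=snap('top','top4')
p=cv2.imread('pics/top3.png');p1=cv2.imread('pics/side3.png')
f=lambda im:cv2.resize(cv2.convertScaleAbs(im,alpha=1.6),(400,300),interpolation=cv2.INTER_CUBIC)
cv2.imwrite('pics/t3.png',np.vstack([np.hstack([f(p[190:250,100:180]),f(p1[260:350,130:250])]),np.hstack([f(p2[190:250,100:180]),f(p2[190:250,100:180]*0)])]))
E
```

```text
down t14.67 tcp [0.4562 0.3308 0.126 ] yaw 3.162 F [ 0.2  0.2 -0.5] T [0.04 0.02 0.02] op 0.0848 q7 0.22
grip t15.32 tcp [0.4562 0.3314 0.126 ] yaw 3.162 F [ 0.6  3.5 -0. ] T [ 0.65 -0.2   0.06] op 0.0123 q7 0.22
0.5 t15.87 tcp [0.4561 0.3309 0.1259] yaw 2.665 F [-1.  -0.9  3.8] T [-0.48  0.25  0.05] op 0.0122 q7 -0.28
0.9 t16.33 tcp [0.4557 0.3306 0.1259] yaw 2.264 F [-1.6 -2.9  4.8] T [-0.78  0.65  0.12] op 0.0123 q7 -0.68
1.0 t16.58 tcp [0.4556 0.3305 0.1259] yaw 2.164 F [-2.3 -3.2  6.7] T [-0.82  0.67  0.14] op 0.0119 q7 -0.78
1.05 t16.83 tcp [0.4555 0.3305 0.1259] yaw 2.115 F [-2.7 -3.6  6.7] T [-0.81  0.67  0.53] op 0.0122 q7 -0.83
1.1 t17.08 tcp [0.4555 0.3306 0.1259] yaw 2.067 F [-2.6 -4.1  6.6] T [-0.86  0.65  1.18] op 0.0121 q7 -0.88
1.14 t17.33 tcp [0.4554 0.3306 0.126 ] yaw 2.029 F [-2.9 -4.4  7. ] T [-0.94  0.63  1.56] op 0.0122 q7 -0.92
held t17.73 tcp [0.4554 0.3306 0.1259] yaw 2.029 F [-2.7 -4.5  6.4] T [-0.96  0.65  1.56] op 0.0119 q7 -0.92
released t18.83 tcp [0.4562 0.3314 0.126 ] yaw 2.022 F [-0.2 -0.2  0. ] T [-0.02 -0.01  0.04] op 0.0849 q7 -0.92
 t20.75 tcp [0.5197 0.0012 0.2993] yaw 0.003 F [-0.7  0.8 -0.4] T [-0.01 -0.01 -0.03] op 0.0847 q7 -1.90
```

View pics/t3.png

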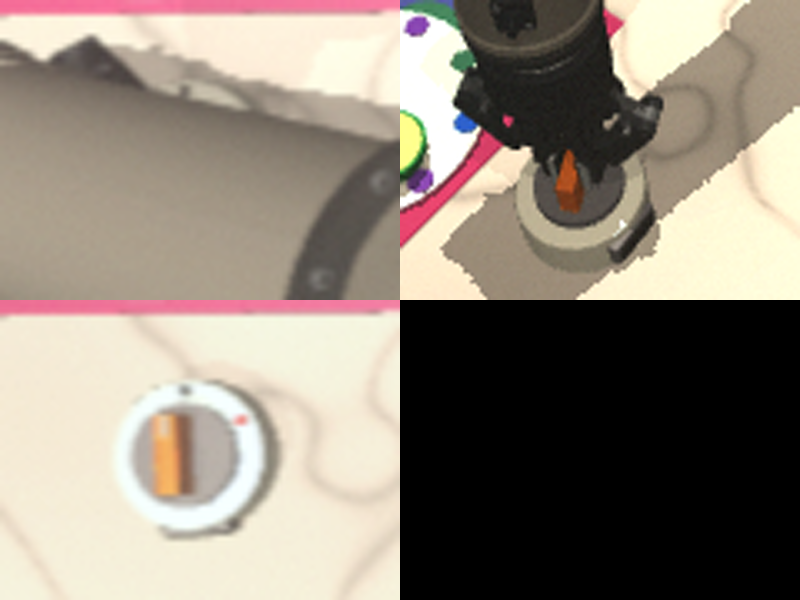

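Torque climbed past 1.05 rad, so the stop was reached, and after release the knob is back at its mark. Now the handle.

```bash
python3 - <<'E'
from h import *
h=np.array([.4499,-.3248]); yh=.272
env.reach([*h,.20],ori(yh)); env.movel([*h,.0755],velocity=.1); st('down')
env.grip(0.0,70); s=st('grip')
env.movel([*s['tcp_pos'][:2],.17],velocity=.12); st('lift')
yb=-.2119; d=np.array([np.cos(yb),np.sin(yb)]); e=np.array([.6205,.0589])
t=e-.083*d
env.reach([*t,.17],ori(yb)); st('over')
env.movel([*t,.09],velocity=.1); st('low')
f=lambda im:cv2.resize(cv2.convertScaleAbs(im,alpha=1.6),(400,500),interpolation=cv2.INTER_CUBIC)
a,_=snap('top','top5'); b,_=snap('side','side5')
cv2.imwrite('pics/h5.png',np.hstack([f(a[70:230,190:318]),f(b[130:290,120:248])]))
E
```

```text
down t23.50 tcp [ 0.4503 -0.325   0.0761] yaw 0.272 F [0.1 0.1 0.2] T [-0.02 -0.01 -0.01] op 0.0852 q7 -1.20
grip t24.04 tcp [ 0.4502 -0.3249  0.076 ] yaw 0.272 F [-0.3  0.8  4.7] T [0.15 0.2  0.  ] op 0.0305 q7 -1.20
lift t24.98 tcp [ 0.4496 -0.3247  0.1693] yaw 0.272 F [ 0.5  0.  -1.4] T [0.01 0.02 0.04] op 0.0306 q7 -1.11
over t26.50 tcp [0.5395 0.0749 0.1697] yaw -0.213 F [ 0.7  0.4 -1.3] T [-0.03  0.01  0.  ] op 0.0305 q7 -2.34
low t27.45 tcp [0.5398 0.0766 0.0905] yaw -0.212 F [ 0.1  0.5 -1.4] T [-0.  0. -0.] op 0.0305 q7 -2.42
```

View pics/h5.png

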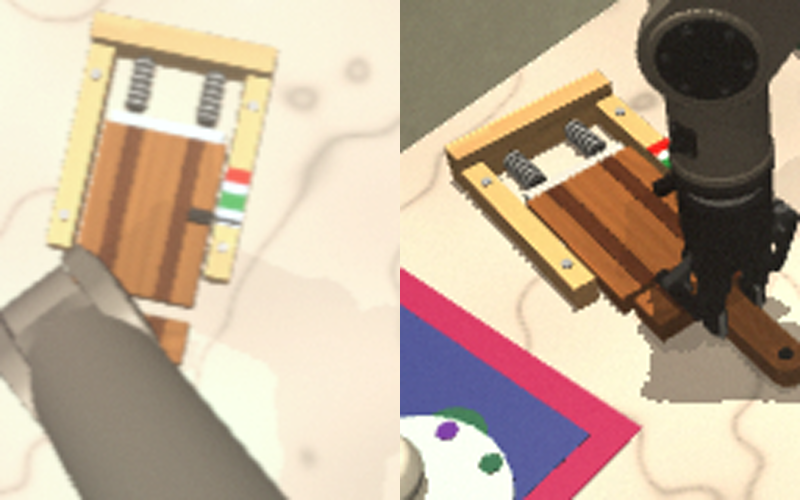

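The top view shows the handle's right corner and the side view its left corner, both near the board. I'll lower the handle and measure flushness at both.

```bash
python3 - <<'E'
from h import *
yb=-.2119; d=np.array([np.cos(yb),np.sin(yb)]); e=np.array([.6205,.0589])
t=e-.075*d
env.movel([*t,.0762],velocity=.06,rot=ori(yb)); st('low')
a,_=snap('top','top6'); b,_=snap('side','side6')
f=lambda im,s:cv2.resize(cv2.convertScaleAbs(im,alpha=1.7),None,fx=s,fy=s,interpolation=cv2.INTER_CUBIC)
# top crop u230..270,v140..200 ; side u185..235,v205..265
cv2.imwrite('pics/h6.png',np.hstack([f(a[140:200,230:270],10),f(b[200:260,180:220],10)]))
E
```

```text
low t27.97 tcp [0.5479 0.0746 0.076 ] yaw -0.212 F [ 0.5 -0.8  0.6] T [ 0.   -0.18 -0.04] op 0.0302 q7 -2.43
```

View pics/h6.png

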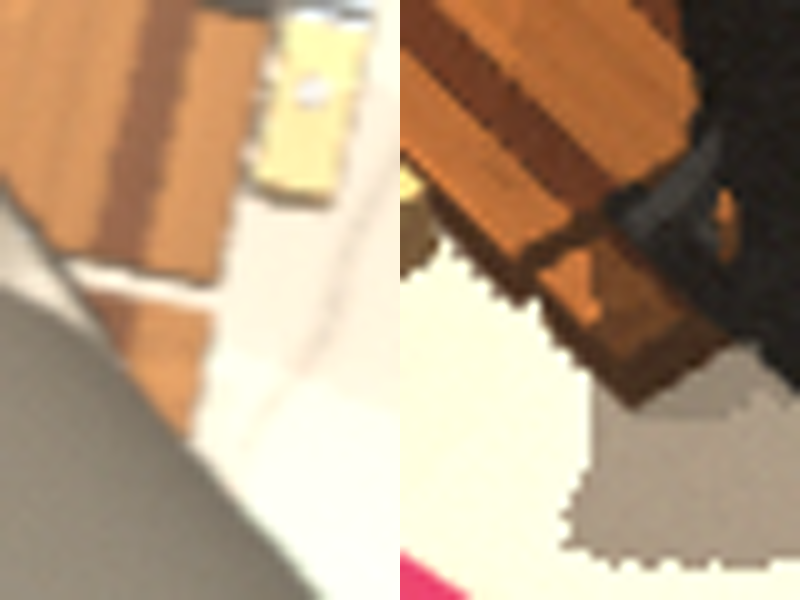

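Top crop: the board's right edge runs (268,25)→(218,284) and the handle's (213,316)→(187,440), nearly collinear. Side crop: the board's left edge runs to (520,258), and the handle's far-left top corner is around (540,282). I'll put numbers on this.

```bash
python3 - <<'E'
from h import *
yb=-.2119; d=np.array([np.cos(yb),np.sin(yb)]); n=np.array([-d[1],d[0]]); e=np.array([.6205,.0589])
def r(c,u0,v0,q,h=.022,ox=0):
    w=w_plane(c,u0+(q[0]-ox+.5)/10-.5,v0+(q[1]+.5)/10-.5,h)[:2]-e; return np.round(1000*np.array([w@d,w@n]),1)
for q in[(268,25),(243,155),(218,284),(213,316),(187,440),(103,262),(140,264),(85,296),(130,304)]:print('top',q,r('top',230,140,q))
for q in[(400,150),(460,204),(520,258),(540,282),(585,330),(628,375)]:print('side',q,r('side',180,200,q,ox=400))
s=env.get_state(); w=s['tcp_pos'][:2]-e; print(w@d,w@n)
# enlarged top/side at left edge
b=cv2.imread('pics/side6.png')
cv2.imwrite('pics/h7.png',cv2.resize(np.clip((b[205:245,185:225].astype(float)/255)**.5*255,0,255).astype('uint8'),(600,600),interpolation=cv2.INTER_CUBIC))
E
```

```text
top (268, 25) [ 79.4 -57.9]
top (243, 155) [ 39.4 -58.6]
top (218, 284) [ -0.  -59.1]
top (213, 316) [ -9.7 -59.6]
top (187, 440) [-47.5 -59.5]
top (103, 262) [ -0.4 -24.3]
top (140, 264) [  1.2 -35.2]
top (85, 296) [-11.4 -21.2]
top (130, 304) [-11.1 -34.7]
side (400, 150) [54.3 63.1]
side (460, 204) [26.3 61.9]
side (520, 258) [-1.  60.7]
side (540, 282) [-11.7  61.6]
side (585, 330) [-33.6  62.2]
side (628, 375) [-53.9  62.7]
-0.07455512037510201 2.1110032733674467e-05
```

View pics/h7.png

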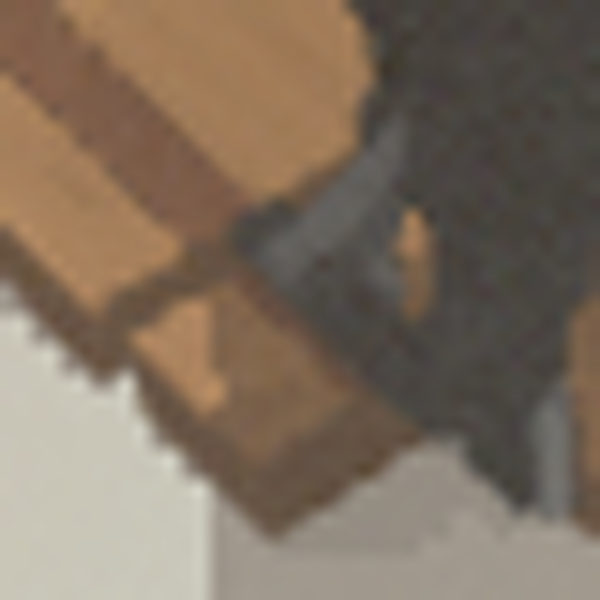

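Lateral offset is balanced at about 0.5 mm each way, and the gap is a uniform ~10 mm. Pushing now.

```bash
python3 - <<'E'
from h import *
yb=-.2119; d=np.array([np.cos(yb),np.sin(yb)]); e=np.array([.6205,.0589])
def go(x,v,**k):
    r=env.movel([*(e+x*d),.0762],velocity=v,rot=ori(yb),**k); s=st('%.3f %s'%(x,r)); w=s['tcp_pos'][:2]-e
    print('   along %.4f lat %.4f F %.2f'%(w@d,w@[-d[1],d[0]],s['force'][:2]@d)); 
for x in(-.068,-.062,-.057,-.051,-.046): go(x,.03)
env.dwell(.5); go(-.045,.02)
a,_=snap('top','top8'); b,_=snap('side','side8')
f=lambda im,s:cv2.resize(cv2.convertScaleAbs(im,alpha=1.7),None,fx=s,fy=s,interpolation=cv2.INTER_CUBIC)
cv2.imwrite('pics/h8.png',np.hstack([f(a[100:190,220:280],6.6)[:590],f(b[180:270,170:230],6.6)[:590]]))
E
```

```text
-0.068 False t28.45 tcp [0.5542 0.073  0.076 ] yaw -0.212 F [ 0.5 -0.5 -0.9] T [ 0.02 -0.06  0.01] op 0.0305 q7 -2.42
   along -0.0677 lat -0.0001 F 0.59
-0.062 False t28.80 tcp [0.5596 0.0721 0.076 ] yaw -0.212 F [-3.   0.5 -0.3] T [ 0.27  0.44 -0.19] op 0.0305 q7 -2.41
   along -0.0623 lat 0.0001 F -3.07
-0.057 False t29.12 tcp [0.5642 0.0711 0.076 ] yaw -0.212 F [-4.8  2.5  1. ] T [ 0.4   0.84 -0.28] op 0.0305 q7 -2.41
   along -0.0576 lat 0.0001 F -5.23
-0.051 False t29.47 tcp [0.5696 0.07   0.076 ] yaw -0.212 F [-6.5  1.8  2.5] T [ 0.47  1.16 -0.33] op 0.0305 q7 -2.40
   along -0.0521 lat 0.0001 F -6.73
-0.046 False t29.78 tcp [0.5738 0.0691 0.076 ] yaw -0.212 F [-8.7  2.4  4.9] T [ 0.51  1.66 -0.42] op 0.0308 q7 -2.39
   along -0.0478 lat 0.0001 F -9.06
-0.045 False t30.53 tcp [0.5741 0.069  0.076 ] yaw -0.212 F [-11.4   2.6   6.8] T [ 0.68  2.08 -0.45] op 0.0304 q7 -2.39
   along -0.0475 lat 0.0002 F -11.73
```

View pics/h8.png

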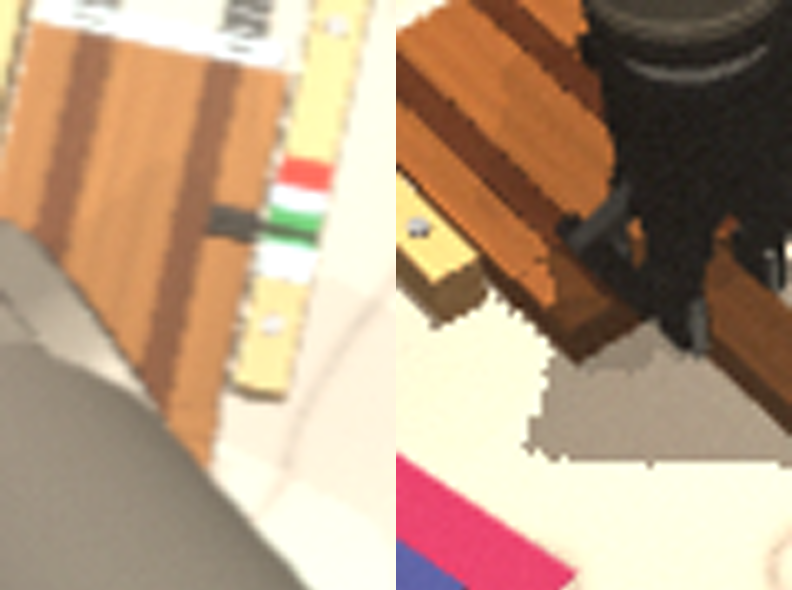

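The pointer stands in the lower part of the green and the seam is closed and flush on both sides. I'll advance slightly toward 20 mm and verify.

```bash
python3 - <<'E'
from h import *
yb=-.2119; d=np.array([np.cos(yb),np.sin(yb)]); e=np.array([.6205,.0589])
for x in(-.043,-.0425):
    env.movel([*(e+x*d),.0764],velocity=.02,rot=ori(yb)); s=st(x); w=s['tcp_pos'][:2]-e; print('  along %.4f F %.2f'%(w@d,s['force'][:2]@d))
env.dwell(1.0); s=st('held'); w=s['tcp_pos'][:2]-e; print('  along %.4f F %.2f'%(w@d,s['force'][:2]@d))
a,_=snap('top','top9'); b,_=snap('side','side9')
f=lambda im,s:cv2.resize(cv2.convertScaleAbs(im,alpha=1.7),None,fx=s,fy=s,interpolation=cv2.INTER_CUBIC)
cv2.imwrite('pics/h9.png',np.hstack([f(a[110:180,230:276],8.5)[:590],f(b[195:265,180:226],8.5)[:590]]))
cv2.imwrite('pics/top9b.png',cv2.resize(cv2.convertScaleAbs(a,alpha=1.4),(720,540)))
E
```

```text
-0.043 t30.88 tcp [0.5759 0.0686 0.076 ] yaw -0.212 F [-11.3   2.1   6.5] T [ 0.59  2.04 -0.36] op 0.0306 q7 -2.39
  along -0.0457 F -11.47
-0.0425 t31.13 tcp [0.576  0.0686 0.076 ] yaw -0.212 F [-12.    2.2   7.2] T [ 0.73  2.33 -0.46] op 0.0304 q7 -2.39
  along -0.0456 F -12.15
held t32.13 tcp [0.5759 0.0686 0.076 ] yaw -0.211 F [-11.7   2.7   6.8] T [ 0.74  2.35 -0.41] op 0.0305 q7 -2.39
  along -0.0456 F -12.00
```

View pics/h9.png

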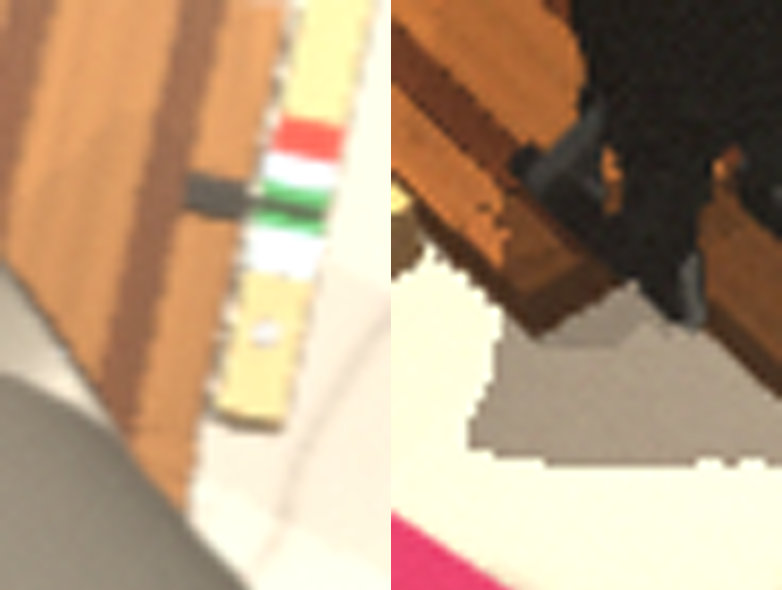

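View pics/top9b.png

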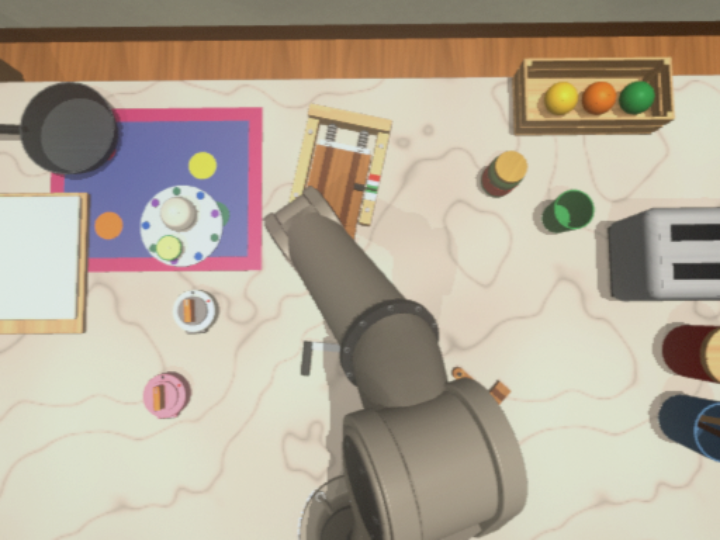

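The pointer is mid-green at crop (290,207), both sides are flush, the hold is steady, and the bystanders in view haven't moved. Handing in.

```bash
python3 -c "
from h import *
job.job_done(); st('done')"
```

```text
the job is handed in; nothing more can be done
the job is handed in; nothing more can be done
```

The job is handed in. The timer was started first, and the arm is now holding the handle pressed against the board with the pointer in the middle of the green.

- **Timer:** My first twist went the wrong way (counter-clockwise), because the last joint turns opposite to what I assumed. The fingers only slipped on the knob, and a picture showed the timer unmoved and the knob still at rest. I then regripped and turned it clockwise: the wrist torque climbed from 1.05 rad on, so I took that as the stop. After release, a picture showed the knob back at its rest mark.
- **Handle:** I lifted the larger handle, brought it level and in line with the board, and pushed it straight in. Before contact, its offset to each side was about 0.5 mm, near the limit of what I could measure.
- **Last checks:**
  - The board is pushed in about 19 mm, estimated from the arm's travel.
  - The push was steady over a 1 s hold.
  - The seam is closed and the sides look flush.
  - The dishes, food, jar and cup look unmoved. The arm hid most of the clamp, and what showed of it looked in place.
- **Disagreement:** The wrist reads about 12 N rather than 10 N. I put the difference down to the handle rubbing on the worktop, where it presses down with about 7 N. The pointer agrees with the 19 mm travel.

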